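# Cap the sippy cups with their matching lids

### The arm

A 7-joint arm with a two-finger parallel gripper is mounted at the origin on the work surface. World frame = base frame: x ahead of the robot, y to its left, z up, the work surface at z = 0. Lengths are in m, angles in rad, forces in N, time in s.
With the tool pointing down it reaches from about 0.4 to 0.85 m from the base axis. Payload 10.4 kg.
Tool frame: the origin (TCP) lies between the finger pads; the fingertips stand 19 mm ahead of it and the grasp point (between the pads) is the TCP; z points along the fingers, x is the direction in which the jaws open and shut, and the axes are right-handed (so a half turn about z gives the same grasp; the last joint's range is limited). The gripper opens to 87 mm and grips with 3 to 60 N. Pads are 19 mm wide; open, the fingers measure 117 mm over their backs; the gripper's body (75 mm by 190 mm) begins 51 mm behind the grasp point.
Start: joints at [1.286, 0.332, -0.065, 1.46, 0.022, 1.35, -0.088], TCP at [0.162, -0.604, 0.242] pointing down, gripper open.
Joint ranges: [-2.6, 2.6], [-0.5, 2.12], [-1.47, 1.34], [0.16, 2.42], [-1.27, 4.41], [0.06, 2.06], [-2.6, 2.6]. Speed limits (rad/s): [2.22, 2.22, 2.79, 2.79, 3.14, 3.14, 3.14].

### API

Orientations are given as a unit quaternion [x, y, z, w].
In Python, from bench import * gives the robot as it stands.
- The arm moves only by the tool step_arm, never from a script. Its argument "commands" is a list of rows, each a list of 6 numbers: the shift along the tool's x, y, z in m, then the turn, a rotation vector about the tool's x, y, z in rad. In form: [[tx, ty, tz, rx, ry, rz], ...]. A call has 1 to 12 rows; each row shifts and turns the commanded pose from where the row before left it, along the tool's axes as they then stand; what a row does not reach is not made up. A row lasts 1/10 s, in which the tool goes at most 50 mm and 8.59 degrees, less where a joint would pass 70% of its speed; a pose out of reach is approached as far as the arm can. A call with a gripper value outside its range is refused whole. "gripper" is the opening, from 0 (shut) to 1 (fully open), set as the call begins (left out, the last holds). The fingers move at their own pace and stop on an object; "grip_force" is the grip in N (left out, the last holds). Time passes only in rows, so rows that do not move let the fingers close. It gives the time, the measured TCP pose, the force and the opening at its end, in the units of the state.
- read_state(): the state, without advancing time (a new reading comes with each control period).
- camera(name): name is "scene" or "side" or "wrist"; returns the picture (384x512x3 uint8, red, green, blue); there is no depth.
- get_calibration(name): a dict with "fx", "fy", "cx", "cy" (pixels), "k1" (the pictures are not rectified: a ray, as slopes to the right and down, at radius r is drawn at 1 + k1 r^2 times it, then the intrinsics apply), "R" (3x3) and "t" (3): a world point X has camera coordinates R X + t. Camera axes: x right, y down, z forward; pixel columns grow to the right and rows downward; lengths in m; the calibration is good to about 2 mm. A picture is of the moment at which its call begins: read the wrist's pose just before it. get_calibration takes no time and is no camera call; for the wrist camera it gives the pose at the moment of the call.
- close_job(): hands the job in, once; it reports no verdict.
The state is a dict: "time": time; "joint_positions": joint angles; "joint_vel": joint speeds; "joint_torque": joint torques, N m; "ee_pos": TCP position; "eef_rot": TCP orientation; "ft_force": force on the tool from outside, world axes, zero at the start; "torque": the same for the moment, N m; "width": finger opening in m.
Only numpy, scipy, OpenCV 4.12 (cv2) and the standard library are available. Lean on these libraries where they do the work, as an engineer would, in place of code of your own. Each camera call takes 0.05 s, during which the arm holds its last target. There are 200 camera calls.

### The job

Put each of the three dry spouted sippy lids from the slotted rack onto the cup body of its own colour, so that it sits flat and fully home on the rim, spout up, and let go. Leave the cups standing upright where they are, and do not disturb the knobbed snack-pot lid, the sugar pot or the tea strainer.

Things in the scene. Friction and masses are not known exactly. Their poses are not given: they have to be found in the camera images.
- lid_navy_center (a point): Navy blue sippy lid, spout up on the rack, 38 mm tall, about 35 g: disc 76 mm across, 5 mm thick; below it a 7 mm deep plug 43 mm across, bevelled to 36 mm; on top an upright central spout, 28 mm along the lid's x, 15 mm along y, 26 mm tall. Point: on the axis, half-way up (19 mm above the underside); disc top 7 mm below it, spout tip 19 mm above. z up; pinch the spout across y.
- lid_yellow_center (a point): Yellow sippy lid, spout up on the rack, 38 mm tall, about 35 g: disc 76 mm across, 5 mm thick; below it a 7 mm deep plug 43 mm across, bevelled to 36 mm; on top an upright central spout, 28 mm along the lid's x, 15 mm along y, 26 mm tall. Point: on the axis, half-way up (19 mm above the underside); disc top 7 mm below it, spout tip 19 mm above. z up; pinch the spout across y.
- lid_red_center (a point): Red sippy lid, spout up on the rack, 38 mm tall, about 35 g: disc 76 mm across, 5 mm thick; below it a 7 mm deep plug 43 mm across, bevelled to 36 mm; on top an upright central spout, 28 mm along the lid's x, 15 mm along y, 26 mm tall. Point: on the axis, half-way up (19 mm above the underside); disc top 7 mm below it, spout tip 19 mm above. z up; pinch the spout across y.
- cup_navy_rim (a point): Navy blue cup body, open at the top, loose on the counter: 80 mm tall, 64 mm across at the rim, 56 mm at the foot, wall 3 mm, mouth 58 mm wide, about 90 g. Point: centre of its mouth at rim height; z up. With a lid fully home (plug in the mouth, disc flat on the rim) the lid's point is 12 mm above this one.
- cup_yellow_rim (a point): Yellow cup body, open at the top, loose on the counter: 80 mm tall, 64 mm across at the rim, 56 mm at the foot, wall 3 mm, mouth 58 mm wide, about 90 g. Point: centre of its mouth at rim height; z up. With a lid fully home (plug in the mouth, disc flat on the rim) the lid's point is 12 mm above this one.
- cup_red_rim (a point): Red cup body, open at the top, loose on the counter: 80 mm tall, 64 mm across at the rim, 56 mm at the foot, wall 3 mm, mouth 58 mm wide, about 90 g. Point: centre of its mouth at rim height; z up. With a lid fully home (plug in the mouth, disc flat on the rim) the lid's point is 12 mm above this one.
- pot_lid_center (a point): A lid of another kind, for a snack pot: the same navy 76 mm disc and plug, but with a small round white knob (22 mm across, 13 mm tall) and no spout. Lies on the same rack, 25 mm tall in all; the point is half-way up on its axis. Stays where it is.
- sugar_pot_center (a point): White ceramic sugar pot with a shut blue hinged lid, 82 mm across, 77 mm tall, loose on the counter; the point is on its axis 35 mm above the counter. Stays where it is.
- strainer_center (a point): Small steel tea strainer, loose on the counter: bowl 60 mm across and 24 mm tall, handle reaching 127 mm from the bowl's centre along its -y. The point is the middle of the bowl, 12 mm up. Stays where it is.
- rack: The low mint-green slotted plastic rack, a fixed flat deck 210 x 210 mm, 12 mm high, on which the four lids lie 96 mm apart two by two. Origin at the centre of its underside on the counter, x and y along its sides.
Mind the look-alikes: they are no part of the job. Leave any green or turquoise look-alike of the part that bears cup_navy_rim alone.

How it is judged:
By the outcome, as a careful person would: the job done as asked, in the order asked, and still so for the second after the job is handed in, with the robot touching nothing.
It also fails if it takes over 83 s, if anything falls off the work surface, if the arm or the gripper's body presses on something with over 40 N, if the wrist force passes 120 N, or if a joint passes its speed limit or range.

## Working session

There is one attempt and no reset: what is moved stays moved. The work goes in short steps, Python scripts to look and compute and a tool call to move; the robot and the scene stay as the last step left them, time stands still between calls to the robot, and variables do not carry over. Pictures are saved under pics/ and viewed, on a budget of 14 in all, crops included, one or two more only if the job needs it, and the job is handed in when it is done.

Besides the shell and the picture viewer there is one more tool, called after "Call:" by a JSON object that holds its "op" and its "data". step_arm: Moves the arm, as the interface text tells. Its arguments: {"type":"object","properties":{"commands":{"type":"array","items":{"type":"array","items":{"type":"number"}}},"gripper":{"type":"number"},"grip_force":{"type":"number"}},"required":["commands"]}

```bash
mkdir -p pics; cat > h.py <<'E'
from bench import *
import numpy as np, cv2
def save(name,fn):
    im=camera(name); cv2.imwrite('pics/'+fn,im[:,:,::-1]); return im
def ray(c,u,v):
    xd,yd=(u-c['cx'])/c['fx'],(v-c['cy'])/c['fy']
    x,y=xd,yd
    for _ in range(20):
        s=1+c['k1']*(x*x+y*y); x,y=xd/s,yd/s
    R=np.array(c['R']);t=np.array(c['t'])
    return -R.T@t, R.T@np.array([x,y,1])
def atz(c,u,v,z):
    o,d=ray(c,u,v); return o+d*(z-o[2])/d[2]
def proj(c,X):
    p=np.array(c['R'])@np.array(X)+np.array(c['t']); x,y=p[:2]/p[2]; s=1+c['k1']*(x*x+y*y)
    return np.array([c['fx']*x*s+c['cx'],c['fy']*y*s+c['cy']])
E
python3 - <<'E'
from h import *
s=read_state();print(s)
a=save('scene','a.png');b=save('side','b.png')
for n in('scene','side','wrist'):print(n,get_calibration(n))
E
```

```text
{'time': 0.0, 'joint_positions': array([ 1.28640058,  0.33287854, -0.06466703,  1.46095285,  0.02162401,
        1.34990628, -0.08851294]), 'joint_vel': array([ 0.00057589, -0.00016889, -0.00050233,  0.00148002, -0.00095378,
       -0.00063878,  0.00142592]), 'joint_torque': array([-1.40642311e-03, -6.23248744e+01,  2.36698589e-02, -3.89886475e+01,
       -6.14832784e-02,  3.98168061e-02,  1.13397164e-04]), 'ee_pos': array([ 0.16163304, -0.6033579 ,  0.24074418]), 'eef_rot': array([ 7.93346666e-01, -6.08769696e-01, -6.04489566e-04, -3.99527473e-04]), 'ft_force': array([-0.24733302,  0.00815551,  1.23344064]), 'torque': array([ 0.02068941,  0.04122652, -0.02523595]), 'width': 0.08687003394738783}
scene {'fx': 495.70561375208297, 'fy': 495.70561375208297, 'cx': 259.17160612059513, 'cy': 194.9095178626843, 'k1': -0.017512104138033006, 'R': array([[-0.63614429,  0.77147054, -0.01239564],
       [ 0.59556237,  0.48075217, -0.64357037],
       [-0.49053635, -0.41678599, -0.76528657]]), 't': array([ 0.38028866, -0.30583479,  1.37992426])}
side {'fx': 402.10738375811263, 'fy': 402.10738375811263, 'cx': 256.65178439149264, 'cy': 188.5161015075669, 'k1': -0.09495892046251107, 'R': array([[ 0.73992524, -0.67245649,  0.0176892 ],
       [-0.40038719, -0.46138509, -0.79171579],
       [ 0.54055596,  0.57872797, -0.61063344]]), 't': array([-0.43358097,  0.30759406,  0.55273161])}
wrist {'fx': 326.0661135523116, 'fy': 326.0661135523116, 'cx': 259.36558671737606, 'cy': 193.0139247189256, 'k1': -0.08197528648281306, 'R': array([[ 0.25938644, -0.96577233, -0.00157534],
       [-0.92165918, -0.24802526,  0.29837533],
       [-0.28855336, -0.07594259, -0.95444732]]), 't': array([-0.62475779, -0.03621394,  0.39308569])}
```

View pics/a.png

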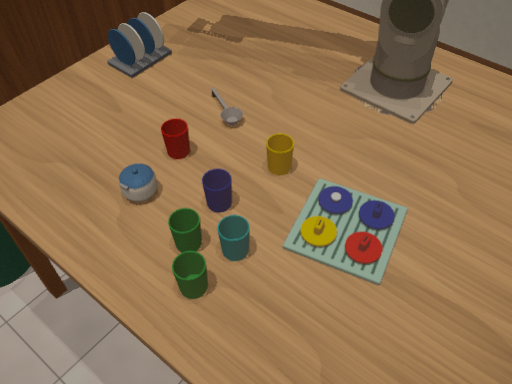

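View pics/b.png

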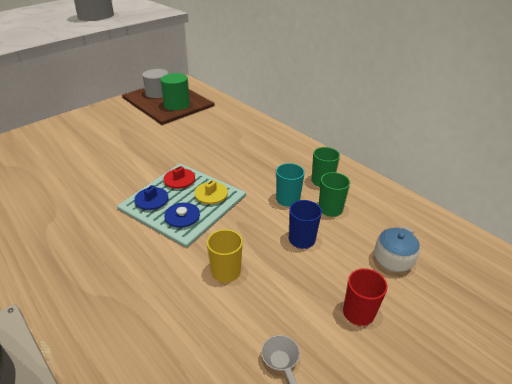

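Both views agree. Scene view: navy spouted lid (377,214), knobbed navy pot lid (336,200) to avoid, yellow lid (319,231), red lid (364,247). Cups: red (176,138), navy (217,190), yellow (280,154). Look-alikes: green (185,230) and (190,275), turquoise (234,238). I'll check these in enlarged crops.

```bash
python3 - <<'E'
from h import *
a=cv2.imread('pics/a.png');b=cv2.imread('pics/b.png')
def crop(im,x,y,w,h,k):return cv2.resize(im[y:y+h,x:x+w],None,fx=k,fy=k,interpolation=cv2.INTER_CUBIC)
cv2.imwrite('pics/a1.png',crop(a,150,110,260,170,3))
cv2.imwrite('pics/b1.png',crop(b,115,150,280,180,2.8))
E
```

```text
(no output)
```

View pics/a1.png

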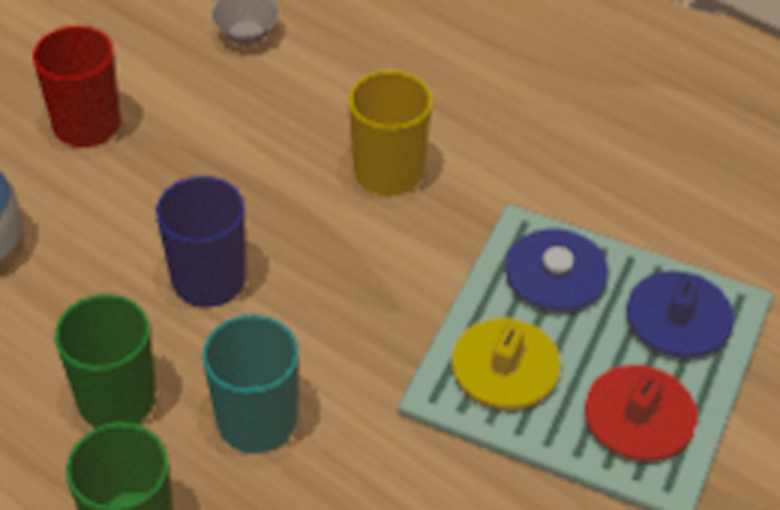

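View pics/b1.png

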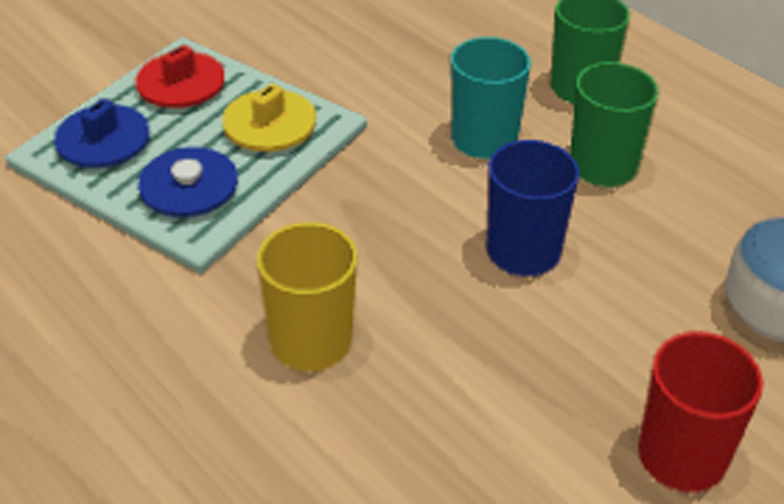

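The crop confirms the choices: the three spouted lids and three cups stand clear of the white-knobbed pot lid and the green and turquoise look-alikes. I'll fit poses to the extents I read off.

```bash
cat > fit.py <<'E'
from h import *
from scipy.optimize import least_squares as LS
S,D=get_calibration('scene'),get_calibration('side')
th=np.linspace(0,2*np.pi,120)
def ext(c,x,y,z,r):
    p=np.array([proj(c,[x+r*np.cos(t),y+r*np.sin(t),zz]) for t in th for zz in ([z,z-.005] if r>.035 else [z])])
    return np.array([p[:,0].min(),p[:,0].max(),p[:,1].min(),p[:,1].max()])
fs=lambda e:np.array(e)/3+[150,150,110,110]
fd=lambda e:np.array(e)/2.8+[115,115,150,150]
O={'cup_red':(.08,.032,[35,116,28,77],[652,761,333,415]),'cup_yel':(.08,.032,[349,432,71,128],[258,357,224,293]),
'cup_nav':(.08,.032,[157,245,177,240],[487,578,142,207]),'lid_nav':(.024,.038,[627,733,271,357],[54,149,101,167]),
'lid_yel':(.024,.038,[452,561,318,410],[222,316,86,152]),'lid_red':(.024,.038,[585,698,364,461],[136,225,52,107])}
for n,(z,r,a,b) in O.items():
    f=lambda q:np.r_[ext(S,*q,r)-fs(a),ext(D,*q,r)-fd(b)]
    q3=LS(f,[.5,0,z]).x
    q=LS(lambda q:f([*q,z]),q3[:2]);print(n,q.x.round(4),np.hypot(*q.x).round(3),'free',q3.round(4),q.fun.round(1))
cs=np.array([(510,205),(771,295),(400,411)])/3+[150,110]
cd=np.array([(185,38),(367,124),(200,272),(7,160)])/2.8+[115,150]
print([atz(S,*p,.012).round(4)[:2] for p in cs]);print([atz(D,*p,.012).round(4)[:2] for p in cd])
# spout top slots / axes: spout tips
for n,p in dict(n=(685,287),y=(509,330),r=(648,385)).items():print(n,atz(S,p[0]/3+150,p[1]/3+110,.05).round(4))
for n,p in dict(n=(98,106),y=(268,91),r=(178,50)).items():print(n,atz(D,p[0]/2.8+115,p[1]/2.8+150,.05).round(4))
E
python3 fit.py
```

```text
cup_red [ 0.5622 -0.2877] 0.632 free [ 0.5628 -0.2875  0.0781] [-1.5 -1.1 -2.   0.1 -1.3 -0.4 -1.4  0.5]
cup_yel [ 0.4496 -0.0623] 0.454 free [ 0.4499 -0.0617  0.0775] [-1.3 -0.8 -1.1 -0.4 -1.1 -0.3 -1.4 -0.3]
cup_nav [ 0.6191 -0.1001] 0.627 free [ 0.6195 -0.0999  0.0755] [-1.2 -0.5 -2.3 -0.9 -0.8 -0.4 -0.7 -2.4]
lid_nav [0.446  0.1999] 0.489 free [0.446  0.1999 0.0239] [-1.  -0.1 -0.2  0.6 -0.9 -0.3  0.1 -0.4]
lid_yel [0.5595 0.1283] 0.574 free [0.5594 0.1284 0.0232] [-0.9 -0.5 -0.2  0.1 -0.7 -0.7  0.2 -1.1]
lid_red [0.5356 0.2227] 0.58 free [0.5353 0.2227 0.0228] [-1.  -0.6 -0.1  0.1 -1.2 -0.7 -1.1 -0.3]
[array([0.4282, 0.0422]), array([0.3813, 0.241 ]), array([0.6319, 0.0929])]
[array([0.5802, 0.2805]), array([0.6227, 0.0769]), array([0.4234, 0.0277]), array([0.3768, 0.2295])]
n [0.4448 0.1991 0.05  ]
y [0.5531 0.1251 0.05  ]
r [0.5327 0.2232 0.05  ]
n [0.4467 0.1964 0.05  ]
y [0.5594 0.1246 0.05  ]
r [0.537  0.2199 0.05  ]
```

Free-height fits came out close to the known heights and sizes. Swinging about the base to look at the rack with the wrist camera.

Call:
{"op": "step_arm", "data": {"commands": [[-0.005,-0.05,0,0,0,-0.08],[-0.005,-0.05,0,0,0,-0.08],[-0.005,-0.05,0,0,0,-0.08],[-0.005,-0.05,0,0,0,-0.08],[-0.005,-0.05,0,0,0,-0.08],[-0.005,-0.05,0,0,0,-0.08],[-0.005,-0.05,0,0,0,-0.08],[-0.005,-0.05,0,0,0,-0.08],[-0.005,-0.05,0,0,0,-0.08],[-0.005,-0.05,0,0,0,-0.08]]}}

```text
time: 1.1
ee_pos: [0.5282, -0.2803, 0.2411]
eef_rot: [0.968, -0.25, -0.0, -0.0]
ft_force: [1.3, -0.3, 0.8]
width: 0.087
```

Call:
{"op": "step_arm", "data": {"commands": [[-0.005,-0.045,0,0,0,-0.08],[-0.005,-0.045,0,0,0,-0.08],[-0.005,-0.045,0,0,0,-0.08],[-0.005,-0.045,0,0,0,-0.08],[-0.005,-0.045,0,0,0,-0.08],[-0.005,-0.045,0,0,0,-0.08],[-0.005,-0.045,0,0,0,-0.08],[-0.005,-0.045,0,0,0,-0.08],[-0.005,-0.045,0,0,0,-0.08],[0,0,0,0,0,0],[0,0,0,0,0,0]]}}

```text
time: 2.2
ee_pos: [0.5581, 0.1165, 0.2413]
eef_rot: [0.994, 0.106, -0.0, 0.0]
ft_force: [0.5, -1.1, -0.4]
width: 0.087
```

```bash
python3 - <<'E'
from h import *
import pickle
s=read_state();c=get_calibration('wrist');print(s['ee_pos'],s['eef_rot'],s['joint_positions'])
im=save('wrist','w1.png');pickle.dump(c,open('w1.pkl','wb'))
cv2.imwrite('pics/w1b.png',cv2.resize(im[:,:,::-1],None,fx=1.56,fy=1.56,interpolation=cv2.INTER_CUBIC))
E
```

```text
[0.55814107 0.11650302 0.24132943] [ 9.94326843e-01  1.06367666e-01 -1.92067917e-04  1.14266022e-04] [ 0.32663384  0.29302739 -0.73618257  1.57937851  0.20036091  1.34710329
 -0.21989405]
```

View pics/w1b.png

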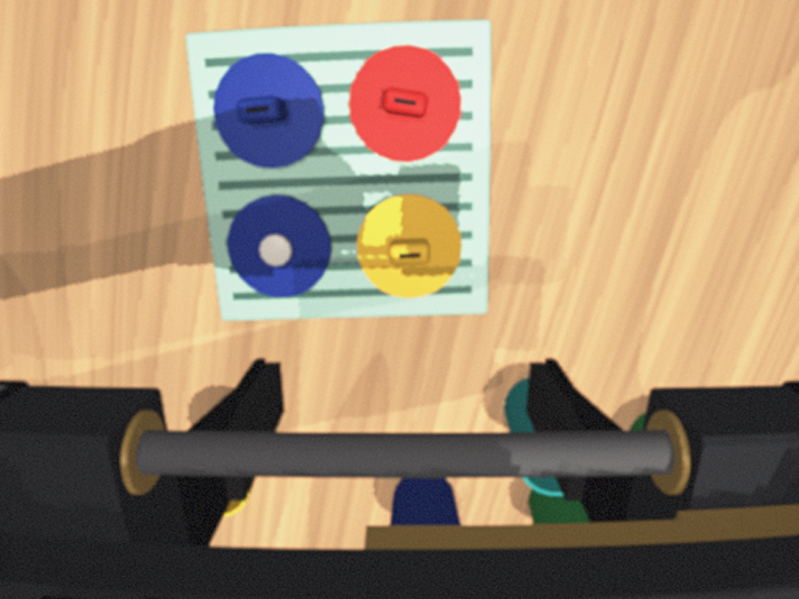

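Wrist view (1.56x): navy spouted lid at (269,110), red (405,103), yellow (409,246), knobbed pot lid (279,246). The spouts' long axes lie roughly along the image x axis.

```bash
python3 - <<'E'
from h import *
import pickle
c=pickle.load(open('w1.pkl','rb'));k=1.5625
for n,d,a,b in (('n',(269,110),(247,110),(268,108)),('r',(405.5,103),(394,99.5),(416,103.5)),('y',(409,246),(400,255.5),(420,255.5))):
    A,B=atz(c,a[0]/k,a[1]/k,.05),atz(c,b[0]/k,b[1]/k,.05)
    print(n,'disc',atz(c,d[0]/k,d[1]/k,.023)[:2].round(4),'slot mid',((A+B)/2)[:2].round(4),'yaw',np.degrees(np.arctan2(*(B-A)[1::-1])).round(1))
E=[(188,34),(490,20),(488,313),(222,320)]
E=[atz(c,u/k,v/k,.012)[:2] for u,v in E];print(np.round(E,4))
im=cv2.imread('pics/w1.png')
cv2.imwrite('pics/w1c.png',cv2.resize(im[20:200,125:310],None,fx=3.3,fy=3.3,interpolation=cv2.INTER_CUBIC))
E
```

```text
n disc [0.4464 0.1994] slot mid [0.4462 0.1984] yaw 16.3
r disc [0.536  0.2227] slot mid [0.536  0.2216] yaw 2.4
y disc [0.5593 0.1277] slot mid [0.56   0.1266] yaw 12.2
[[0.3805 0.2385]
 [0.5799 0.2883]
 [0.6309 0.0872]
 [0.4288 0.0373]]
```

View pics/w1c.png

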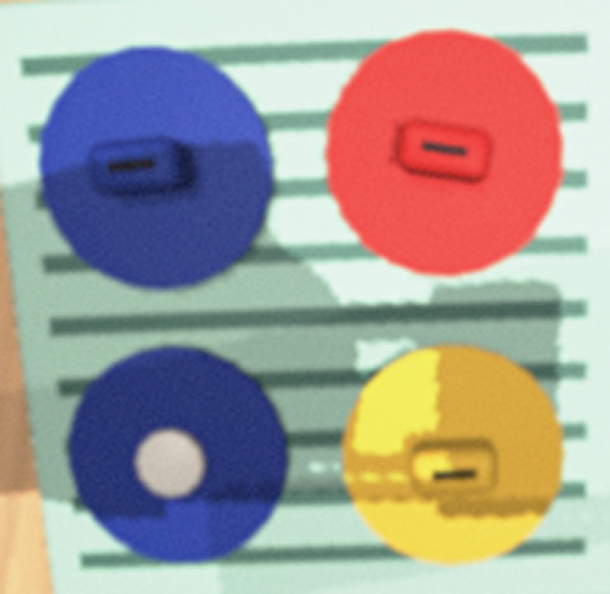

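Lid positions from the wrist agree with the two fixed cameras to about 1 mm, with yaws of about 16.5° (navy), 3.5° (red) and 13.5° (yellow). I'll plan the moves from these.

```bash
cat > plan.py <<'E'
import sys
from h import *
from scipy.linalg import logm,expm
from scipy.spatial.transform import Rotation as Ro
def T(p,R):
    M=np.eye(4);M[:3,:3]=R;M[:3,3]=p;return M
def show(x,y,z,yaw):
    s=read_state();a=np.radians(yaw)
    Rt=np.array([[np.cos(a),np.sin(a),0],[np.sin(a),-np.cos(a),0],[0,0,-1]])
    M=T(s['ee_pos'],Ro.from_quat(s['eef_rot']).as_matrix());L=np.real(logm(np.linalg.inv(M)@T([x,y,z],Rt)))
    v=L[:3,3];w=np.array([L[2,1],L[0,2],L[1,0]])
    n=int(np.ceil(max(np.linalg.norm(v)/.049,np.linalg.norm(w)/.145)))
    P=M@expm(L/2)
    print('n',n,'row',np.r_[v/n,w/n].round(4),'total',np.r_[v,w].round(4),'mid',P[:3,3].round(3),'F',s['ft_force'].round(1),'width',round(s['width'],4),'q',s['joint_positions'].round(2),'t',round(s['time'],2))
if __name__=='__main__':show(*map(float,sys.argv[1:]))
E
python3 plan.py .446 .199 .09 -73.5
```

```text
n 11 row [-1.400e-02 -1.500e-03  1.380e-02  1.000e-04 -0.000e+00  1.357e-01] total [-1.5360e-01 -1.6300e-02  1.5130e-01  9.0000e-04 -0.0000e+00  1.4932e+00] mid [0.486 0.135 0.166] F [-0.1 -1.   0.1] width 0.0868 q [ 0.33  0.29 -0.73  1.58  0.2   1.35 -0.22] t 2.25
```

Call:
{"op": "step_arm", "data": {"commands": [[-0.014,-0.0015,0.0138,0,0,0.1357],[-0.014,-0.0015,0.0138,0,0,0.1357],[-0.014,-0.0015,0.0138,0,0,0.1357],[-0.014,-0.0015,0.0138,0,0,0.1357],[-0.014,-0.0015,0.0138,0,0,0.1357],[-0.014,-0.0015,0.0138,0,0,0.1357],[-0.014,-0.0015,0.0138,0,0,0.1357],[-0.014,-0.0015,0.0138,0,0,0.1357],[-0.014,-0.0015,0.0138,0,0,0.1357],[-0.014,-0.0015,0.0138,0,0,0.1357],[-0.014,-0.0015,0.0138,0,0,0.1357],[0,0,0,0,0,0]], "gripper": 0.55}}

```text
time: 3.45
ee_pos: [0.4392, 0.1919, 0.0883]
eef_rot: [0.801, -0.599, -0.001, 0.001]
ft_force: [0.7, 1.2, -0.5]
width: 0.048
```

```bash
python3 plan.py .446 .199 .0465 -73.5; python3 - <<'E'
from h import *
im=save('wrist','w2.png')
E
```

```text
n 1 row [-0.0049 -0.0086  0.0418  0.0028  0.0002 -0.0018] total [-0.0049 -0.0086  0.0418  0.0028  0.0002 -0.0018] mid [0.443 0.195 0.067] F [ 0.7  1.2 -0.5] width 0.048 q [ 0.09  0.23 -0.65  1.98  0.16  0.99 -1.92] t 3.45
```

View pics/w2.png

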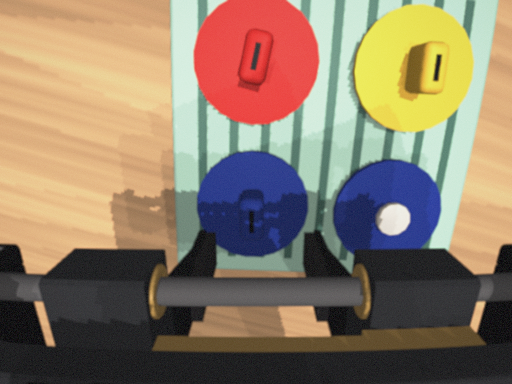

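The navy spout (252,205) lies between the fingers, and the jaws run across it. A small correction, then down and grip.

Call:
{"op": "step_arm", "data": {"commands": [[-0.005,-0.0086,0,0,0,0],[0,0,0.02,0,0,0],[0,0,0.02,0,0,0],[0,0,0.002,0,0,0],[0,0,0,0,0,0]]}}

```text
time: 4.0
ee_pos: [0.4477, 0.199, 0.0482]
eef_rot: [0.802, -0.598, -0.0, -0.0]
ft_force: [0.7, -0.2, -0.2]
width: 0.048
```

```bash
python3 plan.py .446 .199 .0465 -73.5
```

```text
n 1 row [-0.0005  0.0017  0.0017  0.      0.      0.0018] total [-0.0005  0.0017  0.0017  0.      0.      0.0018] mid [0.447 0.199 0.047] F [ 0.7 -0.2 -0.2] width 0.048 q [ 0.05  0.31 -0.63  1.98  0.23  0.91 -1.97] t 4.0
```

Call:
{"op": "step_arm", "data": {"commands": [[0,0.0015,0.0017,0,0,0],[0,0,0,0,0,0],[0,0,0,0,0,0],[0,0,0,0,0,0],[0,0,0,0,0,0],[0,0,-0.02,0,0,0],[0,0,-0.04,0,0,0],[0,0,-0.04,0,0,0],[0,0,0,0,0,0]], "gripper": 0, "grip_force": 20}}

```text
time: 4.9
ee_pos: [0.448, 0.2004, 0.151]
eef_rot: [0.802, -0.598, 0.002, -0.003]
ft_force: [1.0, 0.1, -0.1]
width: 0.0149
```

```bash
python3 plan.py .6191 -.1001 .155 -73.5
```

```text
n 8 row [ 0.0421 -0.0098 -0.0005 -0.001  -0.      0.0002] total [ 0.3368 -0.0784 -0.0037 -0.0081 -0.      0.0014] mid [0.534 0.05  0.153] F [ 1.   0.1 -0.1] width 0.0149 q [ 0.11  0.16 -0.67  1.9   0.11  1.11 -1.88] t 4.9
```

Call:
{"op": "step_arm", "data": {"commands": [[0.042,-0.0098,-0.0005,0,0,0],[0.042,-0.0098,-0.0005,0,0,0],[0.042,-0.0098,-0.0005,0,0,0],[0.042,-0.0098,-0.0005,0,0,0],[0.042,-0.0098,-0.0005,0,0,0],[0.042,-0.0098,-0.0005,0,0,0],[0.042,-0.0098,-0.0005,0,0,0],[0.042,-0.0098,-0.0005,0,0,0],[0,0,0,0,0,0],[0,0,0,0,0,0]]}}

```text
time: 5.9
ee_pos: [0.6163, -0.1016, 0.1489]
eef_rot: [0.801, -0.599, -0.001, 0.0]
ft_force: [-0.2, 1.5, -0.9]
width: 0.0146
```

```bash
python3 plan.py .6191 -.1001 .107 -73.5; python3 - <<'E'
from h import *
a=save('side','s3.png')[:,:,::-1];b=save('scene','a3.png')[:,:,::-1]
r=lambda i,x,y:cv2.resize(i[y:y+190,x:x+190],None,fx=2.1,fy=2.1,interpolation=cv2.INTER_CUBIC)
cv2.imwrite('pics/c3.png',np.hstack([r(a,200,110),r(b,130,60)]))
E
```

```text
n 1 row [-0.0006 -0.0031  0.0419  0.0012  0.0008 -0.0006] total [-0.0006 -0.0031  0.0419  0.0012  0.0008 -0.0006] mid [ 0.618 -0.101  0.128] F [-0.2  1.5 -0.9] width 0.0146 q [ 0.42  0.43 -0.43  1.56  0.19  1.2  -1.32] t 5.9
```

View pics/c3.png

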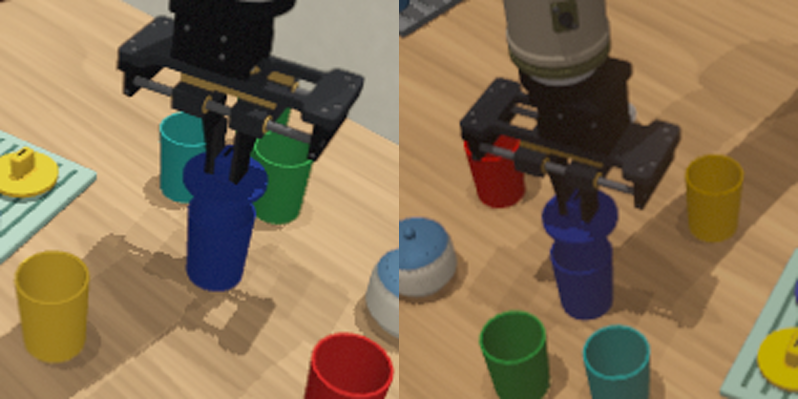

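The navy lid hangs level over the navy cup in both views. Lowering it.

Call:
{"op": "step_arm", "data": {"commands": [[0,-0.003,0.01,0,0,0],[0,0,0.012,0,0,0],[0,0,0.01,0,0,0],[0,0,0.005,0,0,0],[0,0,0.0025,0,0,0],[0,0,0,0,0,0],[0,0,0,0,0,0]]}}

```text
time: 6.7
ee_pos: [0.6196, -0.1, 0.1109]
eef_rot: [0.802, -0.598, 0.0, -0.0]
ft_force: [0.3, 0.4, -0.3]
width: 0.0146
```

```bash
python3 plan.py .6191 -.1001 .107 -73.5
```

```text
n 1 row [-0.      0.0005  0.0039 -0.0006 -0.0003  0.0011] total [-0.      0.0005  0.0039 -0.0006 -0.0003  0.0011] mid [ 0.619 -0.1    0.109] F [ 0.3  0.4 -0.3] width 0.0146 q [ 0.41  0.47 -0.42  1.59  0.21  1.13 -1.34] t 6.7
```

Call:
{"op": "step_arm", "data": {"commands": [[0,0,0.0015,0,0,0],[0,0,0.0015,0,0,0],[0,0,0.0005,0,0,0],[0,0,0,0,0,0]]}}

```text
time: 7.1
ee_pos: [0.6196, -0.1, 0.1075]
eef_rot: [0.802, -0.598, 0.0, -0.0]
ft_force: [-1.6, -0.2, 4.1]
width: 0.0147
```

Call:
{"op": "step_arm", "data": {"commands": [[0,0,0,0,0,0],[0,0,0,0,0,0],[0,0,0,0,0,0],[0,0,0,0,0,0],[0,0,-0.01,0,0,0],[0,0,-0.025,0,0,0],[0,0,-0.04,0,0,0],[0,0,0,0,0,0]], "gripper": 0.4}}

```text
time: 7.9
ee_pos: [0.6221, -0.0999, 0.1886]
eef_rot: [0.802, -0.598, 0.004, -0.002]
ft_force: [1.1, 0.6, 0.4]
width: 0.035
```

```bash
python3 plan.py .5595 .1275 .1 -76.5;  python3 - <<'E'
from h import *
a=save('side','s4.png')[:,:,::-1];b=save('scene','a4.png')[:,:,::-1]
r=lambda i,x,y:cv2.resize(i[y:y+190,x:x+190],None,fx=2.1,fy=2.1,interpolation=cv2.INTER_CUBIC)
cv2.imwrite('pics/c4.png',np.hstack([r(a,200,110),r(b,130,60)]))
E
```

```text
n 6 row [-0.0393  0.0003  0.0147 -0.0014 -0.0006  0.0089] total [-0.236   0.0019  0.0882 -0.0083 -0.0036  0.0535] mid [0.589 0.013 0.144] F [1.1 0.6 0.4] width 0.035 q [ 0.42  0.4  -0.44  1.51  0.18  1.26 -1.32] t 7.9
```

View pics/c4.png

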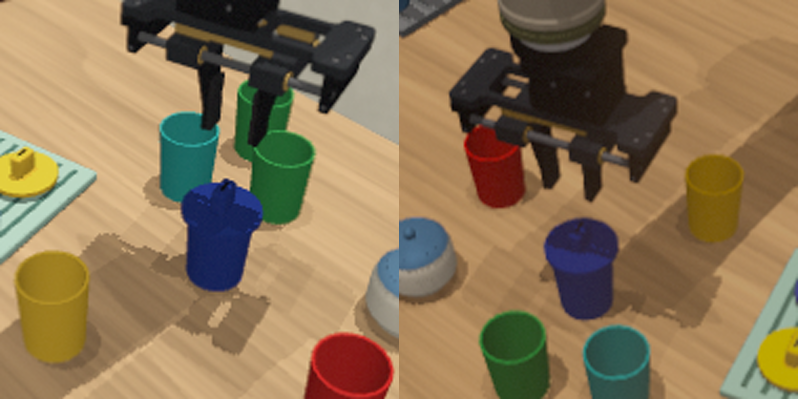

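The navy lid sits flat on its cup. It met the rim with 4 N at the predicted height. Now the yellow lid.

Call:
{"op": "step_arm", "data": {"commands": [[-0.039,0.0003,0.0147,0,0,0.0089],[-0.039,0.0003,0.0147,0,0,0.0089],[-0.039,0.0003,0.0147,0,0,0.0089],[-0.039,0.0003,0.0147,0,0,0.0089],[-0.039,0.0003,0.0147,0,0,0.0089],[-0.039,0.0003,0.0147,0,0,0.0089],[0,0,0,0,0,0],[0,0,0,0,0,0]], "gripper": 0.55}}

```text
time: 8.8
ee_pos: [0.5549, 0.126, 0.0929]
eef_rot: [0.786, -0.618, -0.001, 0.001]
ft_force: [0.9, -0.3, -0.5]
width: 0.0476
```

```bash
python3 plan.py .5595 .1275 .0465 -76.5
```

```text
n 1 row [-0.0004 -0.0048  0.0464  0.002   0.0001  0.0025] total [-0.0004 -0.0048  0.0464  0.002   0.0001  0.0025] mid [0.557 0.127 0.07 ] F [ 0.9 -0.3 -0.5] width 0.0476 q [ 0.13  0.39 -0.52  1.75  0.22  1.06 -1.8 ] t 8.8
```

Call:
{"op": "step_arm", "data": {"commands": [[0,-0.004,0.005,0,0,0],[0,0,0.02,0,0,0],[0,0,0.018,0,0,0],[0,0,0,0,0,0],[0,0,0,0,0,0]]}}

```text
time: 9.3
ee_pos: [0.5603, 0.1252, 0.051]
eef_rot: [0.785, -0.62, -0.0, 0.0]
ft_force: [0.3, -0.1, 0.3]
width: 0.048
```

```bash
python3 plan.py .5595 .1275 .0465 -76.5; python3 - <<'E'
from h import *
save('wrist','w5.png')
E
```

```text
n 1 row [-0.0024  0.0002  0.0045  0.0003 -0.0002 -0.0014] total [-0.0024  0.0002  0.0045  0.0003 -0.0002 -0.0014] mid [0.56  0.126 0.049] F [ 0.3 -0.1  0.3] width 0.048 q [ 0.12  0.45 -0.5   1.77  0.26  0.98 -1.83] t 9.3
```

View pics/w5.png

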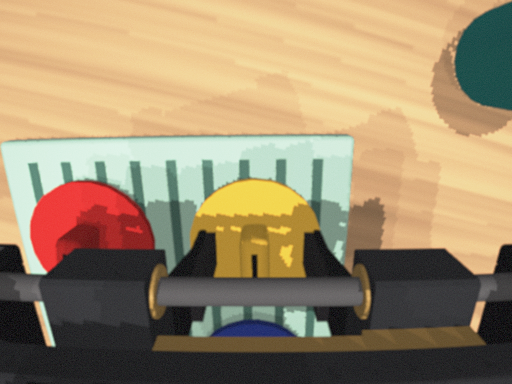

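The yellow spout (255,255) is between the fingers and aligned. Gripping and lifting.

Call:
{"op": "step_arm", "data": {"commands": [[-0.0024,0,0.0045,0,0,0],[0,0,0,0,0,0]]}}

```text
time: 9.55
ee_pos: [0.5594, 0.1288, 0.0465]
eef_rot: [0.785, -0.619, 0.0, -0.0]
ft_force: [0.2, 0.1, 0.7]
width: 0.048
```

Call:
{"op": "step_arm", "data": {"commands": [[0,0,0,0,0,0],[0,0,0,0,0,0],[0,0,0,0,0,0],[0,0,0,0,0,0],[0,0,-0.02,0,0,0],[0,0,-0.04,0,0,0],[0,0,-0.045,0,0,0],[0,0,0,0,0,0]], "gripper": 0}}

```text
time: 10.35
ee_pos: [0.5623, 0.1297, 0.1576]
eef_rot: [0.785, -0.619, 0.003, -0.004]
ft_force: [0.8, 0.4, -0.8]
width: 0.0143
```

```bash
python3 plan.py .4496 -.0623 .15 -76.5
```

```text
n 5 row [ 0.0321  0.0309  0.0014 -0.0019 -0.0001  0.    ] total [ 0.1604  0.1545  0.0069 -0.0096 -0.0005  0.0002] mid [0.506 0.034 0.154] F [ 0.8  0.4 -0.8] width 0.0143 q [ 0.14  0.33 -0.54  1.68  0.18  1.17 -1.78] t 10.35
```

Call:
{"op": "step_arm", "data": {"commands": [[0.032,0.031,0,0,0,0],[0.032,0.031,0,0,0,0],[0.032,0.031,0.002,0,0,0],[0.032,0.031,0.002,0,0,0],[0.032,0.031,0.002,0,0,0],[0,0,0,0,0,0],[0,0,0,0,0,0]]}}

```text
time: 11.05
ee_pos: [0.4456, -0.0641, 0.1453]
eef_rot: [0.785, -0.62, 0.0, 0.0]
ft_force: [-0.3, 0.3, -1.3]
width: 0.0139
```

```bash
python3 plan.py .4496 -.0623 .1075 -76.5
```

```text
n 1 row [-0.0008 -0.0043  0.0378 -0.0002 -0.0005 -0.0021] total [-0.0008 -0.0043  0.0378 -0.0002 -0.0005 -0.0021] mid [ 0.448 -0.063  0.126] F [-0.3  0.3 -1.3] width 0.0139 q [ 0.47  0.06 -0.44  2.    0.03  1.09 -1.32] t 11.05
```

Call:
{"op": "step_arm", "data": {"commands": [[-0.0005,-0.004,0.008,0,0,0],[0,0,0.01,0,0,0],[0,0,0.01,0,0,0],[0,0,0.003,0,0,0],[0,0,0,0,0,0],[0,0,0,0,0,0]]}}

```text
time: 11.65
ee_pos: [0.4526, -0.0605, 0.1158]
eef_rot: [0.786, -0.618, 0.002, -0.002]
ft_force: [1.0, 1.0, 16.6]
width: 0.0147
```

```bash
python3 plan.py .4496 -.0623 .1075 -76.5; python3 - <<'E'
from h import *
a=save('side','s6.png')[:,:,::-1];b=save('scene','a6.png')[:,:,::-1]
r=lambda i,x,y:cv2.resize(i[y:y+150,x:x+150],None,fx=2.6,fy=2.6,interpolation=cv2.INTER_CUBIC)
cv2.imwrite('pics/c6.png',np.hstack([r(a,150,160),r(b,210,60)]))
E
```

```text
n 1 row [ 0.001   0.0034  0.0083 -0.0051 -0.0012  0.0024] total [ 0.001   0.0034  0.0083 -0.0051 -0.0012  0.0024] mid [ 0.451 -0.061  0.112] F [ 1.   1.  16.6] width 0.0147 q [ 0.46  0.11 -0.44  2.02  0.05  1.02 -1.34] t 11.65
```

View pics/c6.png

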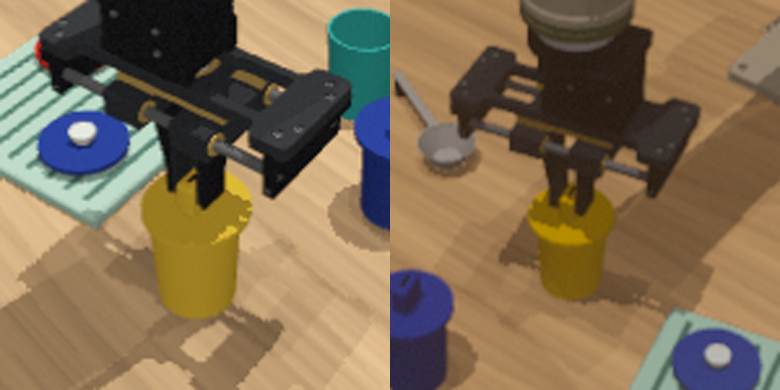

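The yellow lid touched early: 16.6 N at TCP z 0.116, 8 mm above home. I'll ease off and look closely.

Call:
{"op": "step_arm", "data": {"commands": [[0,0,-0.012,0,0,0],[0,0,0,0,0,0],[0,0,0,0,0,0]]}}

```text
time: 12.05
ee_pos: [0.4496, -0.0614, 0.1258]
eef_rot: [0.786, -0.619, -0.0, 0.0]
ft_force: [0.3, 0.4, -1.2]
width: 0.015
```

```bash
python3 plan.py .4496 -.0623 .1075 -76.5; python3 - <<'E'
from h import *
a=save('side','s7.png')[:,:,::-1];b=save('scene','a7.png')[:,:,::-1]
r=lambda i,x,y:cv2.resize(i[y:y+80,x:x+80],None,fx=5,fy=5,interpolation=cv2.INTER_CUBIC)
cv2.imwrite('pics/c7.png',np.hstack([r(a,185,210),r(b,240,115)]))
E
```

```text
n 1 row [0.0009 0.0002 0.0183 0.0006 0.0002 0.0008] total [0.0009 0.0002 0.0183 0.0006 0.0002 0.0008] mid [ 0.45  -0.062  0.117] F [ 0.3  0.4 -1.2] width 0.015 q [ 0.46  0.09 -0.44  2.01  0.04  1.05 -1.33] t 12.05
```

View pics/c7.png

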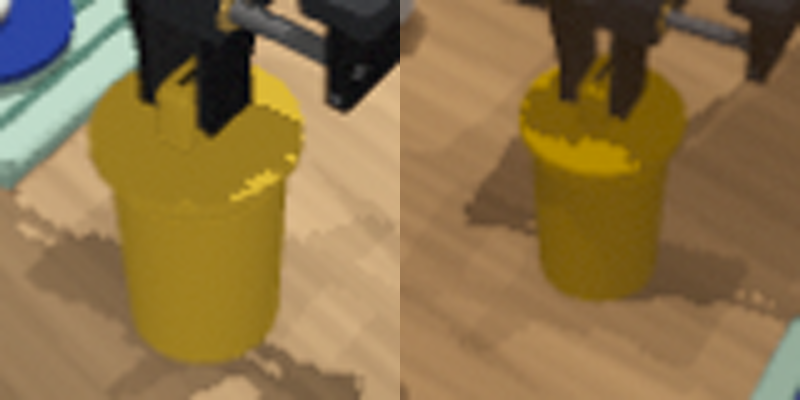

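```bash
python3 - <<'E'
import io,contextlib
with contextlib.redirect_stdout(io.StringIO()):
    from fit import *
a=np.array([89,303,205])/5+[185,185,210]; b=np.array([120,286,175])/5+[240,240,115]
f=lambda q:np.r_[ext(D,*q,.038)[[0,1,3]]-a,ext(S,*q,.038)[[0,1,3]]-b]
q=LS(f,[.45,-.06,.1]);print('disc top',q.x.round(4),q.fun.round(1))
print('pred grip disc z',.1258-.0465+.024)
fa=np.array([133,280,362])/5+[185,185,210]; fb=np.array([142,258,298])/5+[240,240,115]
g=lambda q:np.r_[ext(D,q[0],q[1],.0,.028)[[3]]-fa[2],ext(S,q[0],q[1],0,.028)[[3]]-fb[2],
 ext(D,q[0],q[1],.01,.0285)[:2]-fa[:2],ext(S,q[0],q[1],.01,.0285)[:2]-fb[:2]]
p=LS(g,[.45,-.06]);print('foot',p.x.round(4),p.fun.round(1))
E
```

```text
disc top [ 0.4502 -0.0607  0.0983] [-1.1 -0.3 -0.2 -1.3 -0.5  0.4]
pred grip disc z 0.1033
foot [ 0.4498 -0.0618] [-0.1  0.7 -1.5 -0.6 -1.7 -0.9]
```

The lid and cup are concentric within 1 mm. The disc hangs about 5–8 mm lower in the grip than when I took it, so the lid slid down the pads and the contact was the disc on the rim. I'll lower gently until contact, then release and check.

Call:
{"op": "step_arm", "data": {"commands": [[0,0,0.004,0,0,0],[0,0,0.003,0,0,0],[0,0,0.0015,0,0,0],[0,0,0,0,0,0]]}}

```text
time: 12.55
ee_pos: [0.4494, -0.0618, 0.1174]
eef_rot: [0.785, -0.619, -0.0, 0.0]
ft_force: [-0.6, -0.2, -0.4]
width: 0.015
```

Call:
{"op": "step_arm", "data": {"commands": [[0,0,0,0,0,0],[0,0,0,0,0,0],[0,0,0,0,0,0],[0,0,0,0,0,0],[0,0,-0.01,0,0,0],[0,0,-0.03,0,0,0],[0,0,-0.04,0,0,0],[0,0,0,0,0,0]], "gripper": 0.4}}

```text
time: 13.35
ee_pos: [0.4523, -0.0618, 0.2033]
eef_rot: [0.785, -0.619, 0.004, -0.002]
ft_force: [-0.0, 0.2, -0.3]
width: 0.0346
```

```bash
python3 plan.py .536 .2222 .1 -86.5; python3 - <<'E'
from h import *
a=save('side','s8.png')[:,:,::-1];b=save('scene','a8.png')[:,:,::-1]
r=lambda i,x,y:cv2.resize(i[y:y+80,x:x+80],None,fx=5,fy=5,interpolation=cv2.INTER_CUBIC)
cv2.imwrite('pics/c8.png',np.hstack([r(a,185,210),r(b,240,115)]))
E
```

```text
n 7 row [-0.0384 -0.0178  0.0148 -0.0011 -0.0004  0.025 ] total [-0.269  -0.1245  0.1034 -0.0078 -0.0028  0.1748] mid [0.488 0.082 0.152] F [-0.   0.2 -0.3] width 0.0346 q [ 0.48  0.   -0.44  1.92  0.    1.21 -1.3 ] t 13.35
```

View pics/c8.png

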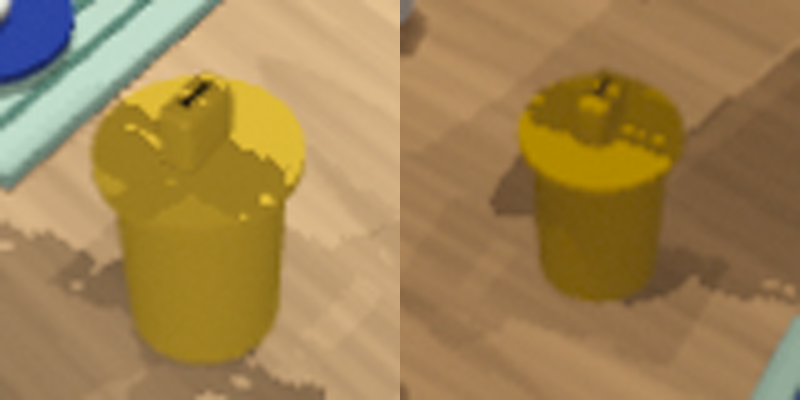

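```bash
python3 - <<'E'
import io,contextlib
with contextlib.redirect_stdout(io.StringIO()):
    from fit import *
a=np.array([91,306,72,221])/5+[185,185,210,210]; b=np.array([119,286,70,189])/5+[240,240,115,115]
f=lambda q:np.r_[ext(D,*q,.038)-a,ext(S,*q,.038)-b]
q=LS(f,[.45,-.06,.1]);print('disc top',q.x.round(4),q.fun.round(1))
E
```

```text
disc top [ 0.4501 -0.0613  0.0876] [-1.  -0.8 -1.5  1.2 -1.3 -0.9 -0.3  0.9]
```

```bash
python3 - <<'E'
from h import *
S,D=get_calibration('scene'),get_calibration('side')
from scipy.optimize import least_squares as LS
o=np.r_[197/5+185,94/5+210,203/5+240,88/5+115]
q=LS(lambda q:np.r_[proj(D,q),proj(S,q)]-o,[.45,-.06,.1]);print(q.x.round(4),q.fun.round(2),'expect z .111')
E
```

```text
[ 0.4499 -0.0618  0.1094] [-0.89 -0.14 -1.14  0.21] expect z .111
```

Call:
{"op": "step_arm", "data": {"commands": [[-0.0384,-0.0178,0.0148,0,0,0.025],[-0.0384,-0.0178,0.0148,0,0,0.025],[-0.0384,-0.0178,0.0148,0,0,0.025],[-0.0384,-0.0178,0.0148,0,0,0.025],[-0.0384,-0.0178,0.0148,0,0,0.025],[-0.0384,-0.0178,0.0148,0,0,0.025],[-0.0384,-0.0178,0.0148,0,0,0.025],[0,0,0,0,0,0],[0,0,0,0,0,0]], "gripper": 0.55}}

```text
time: 14.35
ee_pos: [0.5283, 0.2238, 0.0925]
eef_rot: [0.729, -0.684, -0.001, 0.001]
ft_force: [-0.1, -0.5, -0.9]
width: 0.0477
```

```bash
python3 plan.py .536 .2222 .065 -86.5
```

```text
n 1 row [ 0.0021 -0.0076  0.0275  0.0033 -0.0002  0.002 ] total [ 0.0021 -0.0076  0.0275  0.0033 -0.0002  0.002 ] mid [0.532 0.223 0.079] F [-0.1 -0.5 -0.9] width 0.0477 q [ 0.02  0.42 -0.6   1.74  0.27  1.07 -2.18] t 14.35
```

The yellow spout tip triangulates to z 0.109 against 0.111 expected, so that lid is home. Now the red one.

Call:
{"op": "step_arm", "data": {"commands": [[0.002,-0.007,0.01,0,0,0],[0,0,0.0175,0,0,0],[0,0,0.01,0,0,0],[0,0,0,0,0,0],[0,0,0,0,0,0]]}}

```text
time: 14.85
ee_pos: [0.5369, 0.221, 0.057]
eef_rot: [0.728, -0.686, 0.0, 0.0]
ft_force: [0.2, 0.2, -0.1]
width: 0.0477
```

```bash
python3 plan.py .536 .2222 .0465 -86.5
```

```text
n 1 row [-0.0013  0.0008  0.0105 -0.0002 -0.0002 -0.0011] total [-0.0013  0.0008  0.0105 -0.0002 -0.0002 -0.0011] mid [0.536 0.222 0.052] F [ 0.2  0.2 -0.1] width 0.0477 q [ 0.    0.48 -0.58  1.75  0.3   1.01 -2.2 ] t 14.85
```

Call:
{"op": "step_arm", "data": {"commands": [[-0.001,0.0005,0.006,0,0,0],[0,0,0.005,0,0,0],[0,0,0,0,0,0],[0,0,0,0,0,0]]}}

```text
time: 15.25
ee_pos: [0.5361, 0.2225, 0.0457]
eef_rot: [0.728, -0.685, 0.0, 0.0]
ft_force: [-0.2, -0.3, 0.3]
width: 0.048
```

Call:
{"op": "step_arm", "data": {"commands": [[0,0,0,0,0,0],[0,0,0,0,0,0],[0,0,0,0,0,0],[0,0,0,0,0,0],[0,0,0,0,0,0],[0,0,-0.02,0,0,0],[0,0,-0.03,0,0,0],[0,0,-0.03,0,0,0],[0,0,-0.03,0,0,0],[0,0,0,0,0,0]], "gripper": 0, "grip_force": 30}}

```text
time: 16.25
ee_pos: [0.538, 0.2236, 0.16]
eef_rot: [0.728, -0.685, 0.002, -0.003]
ft_force: [-0.2, 0.4, -0.5]
width: 0.015
```

```bash
python3 plan.py .5622 -.2877 .155 -100
```

```text
n 11 row [ 0.0464 -0.0049  0.0004 -0.0006  0.0002  0.0214] total [ 0.5103 -0.0534  0.0047 -0.0061  0.0025  0.2352] mid [ 0.565 -0.031  0.157] F [-0.2  0.4 -0.5] width 0.015 q [ 0.04  0.36 -0.62  1.66  0.22  1.19 -2.15] t 16.25
```

Call:
{"op": "step_arm", "data": {"commands": [[0.0464,-0.0049,-0.002,0,0,0.0214],[0.0464,-0.0049,-0.002,0,0,0.0214],[0.0464,-0.0049,-0.002,0,0,0.0214],[0.0464,-0.0049,0,0,0,0.0214],[0.0464,-0.0049,0,0,0,0.0214],[0.0464,-0.0049,0,0,0,0.0214],[0.0464,-0.0049,0,0,0,0.0214],[0.0464,-0.0049,0,0,0,0.0214],[0.0464,-0.0049,0,0,0,0.0214],[0.0464,-0.0049,0.002,0,0,0.0214],[0.0464,-0.0049,0.002,0,0,0.0214],[0,0,0,0,0,0]]}}

```text
time: 17.45
ee_pos: [0.5632, -0.2972, 0.1561]
eef_rot: [-0.639, 0.77, -0.0, -0.002]
ft_force: [0.0, -0.5, -0.5]
width: 0.0146
```

```bash
python3 plan.py .5622 -.2877 .125 -100
```

```text
n 1 row [-0.0092  0.0027  0.0311  0.0022 -0.0037 -0.0109] total [-0.0092  0.0027  0.0311  0.0022 -0.0037 -0.0109] mid [ 0.563 -0.292  0.141] F [ 0.  -0.5 -0.5] width 0.0146 q [ 0.66  0.44 -0.33  1.52  0.15  1.21 -1.45] t 17.45
```

Call:
{"op": "step_arm", "data": {"commands": [[-0.005,0,0,0,0,0],[0,0,0,0,0,0],[0,0,0.015,0,0,0],[0,0,0.01,0,0,0],[0,0,0,0,0,0],[0,0,0,0,0,0]]}}

```text
time: 18.05
ee_pos: [0.5669, -0.2834, 0.1322]
eef_rot: [-0.643, 0.766, 0.0, -0.0]
ft_force: [0.0, -0.1, 1.3]
width: 0.0146
```

```bash
python3 plan.py .5622 -.2877 .107 -100
```

```text
n 1 row [0.0051 0.0039 0.0252 0.001  0.0002 0.0003] total [0.0051 0.0039 0.0252 0.001  0.0002 0.0003] mid [ 0.565 -0.286  0.12 ] F [ 0.  -0.1  1.3] width 0.0146 q [ 0.65  0.45 -0.33  1.55  0.16  1.17 -1.46] t 18.05
```

Call:
{"op": "step_arm", "data": {"commands": [[0.005,0.004,0,0,0,0],[0,0,0.005,0,0,0],[0,0,0.01,0,0,0],[0,0,0.006,0,0,0],[0,0,0.002,0,0,0],[0,0,0,0,0,0],[0,0,0,0,0,0]]}}

```text
time: 18.75
ee_pos: [0.5626, -0.2879, 0.1099]
eef_rot: [-0.643, 0.766, -0.0, 0.0]
ft_force: [-0.0, -0.7, 0.4]
width: 0.0145
```

```bash
python3 plan.py .5622 -.2877 .107 -100
```

```text
n 1 row [-0.0001  0.0004  0.0029 -0.0003 -0.      0.    ] total [-0.0001  0.0004  0.0029 -0.0003 -0.      0.    ] mid [ 0.562 -0.288  0.108] F [-0.  -0.7  0.4] width 0.0145 q [ 0.65  0.47 -0.33  1.58  0.16  1.12 -1.46] t 18.75
```

Call:
{"op": "step_arm", "data": {"commands": [[0,0,0.0015,0,0,0],[0,0,0.0015,0,0,0],[0,0,0,0,0,0],[0,0,0,0,0,0]]}}

```text
time: 19.15
ee_pos: [0.5625, -0.288, 0.107]
eef_rot: [-0.643, 0.766, -0.0, 0.0]
ft_force: [0.6, -0.5, 1.2]
width: 0.0143
```

Call:
{"op": "step_arm", "data": {"commands": [[0,0,0,0,0,0],[0,0,0,0,0,0],[0,0,0,0,0,0],[0,0,0,0,0,0],[0,0,-0.01,0,0,0],[0,0,-0.03,0,0,0],[0,0,-0.04,0,0,0],[0,0,-0.04,0,0,0],[-0.02,0,-0.04,0,0,0],[0,0,0,0,0,0],[0,0,0,0,0,0]], "gripper": 0.4}}

```text
time: 20.25
ee_pos: [0.5664, -0.2678, 0.2685]
eef_rot: [-0.643, 0.766, -0.001, 0.001]
ft_force: [0.4, -0.1, -0.8]
width: 0.0346
```

```bash
python3 plan.py .5 -.3 .3 -100; python3 - <<'E'
from h import *
a=save('side','s9.png')[:,:,::-1];b=save('scene','a9.png')[:,:,::-1]
r=lambda i,x,y,w,h:cv2.resize(i[y:y+h,x:x+w],(800,300),interpolation=cv2.INTER_CUBIC)
cv2.imwrite('pics/c9.png',np.vstack([r(a,185,190,240,140),r(b,130,105,190,115)]))
E
```

```text
n 2 row [ 0.0216  0.0299 -0.0158 -0.0013 -0.0004  0.0005] total [ 0.0432  0.0598 -0.0316 -0.0027 -0.0008  0.001 ] mid [ 0.533 -0.284  0.284] F [ 0.4 -0.1 -0.8] width 0.0346 q [ 0.64  0.34 -0.35  1.4   0.12  1.41 -1.46] t 20.25
```

View pics/c9.png

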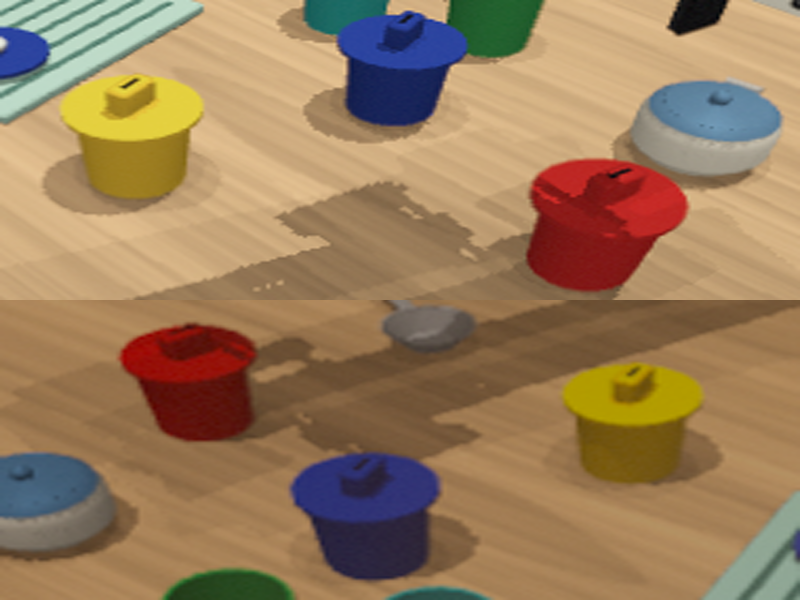

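```bash
python3 - <<'E'
import io,contextlib
with contextlib.redirect_stdout(io.StringIO()):
    from fit import *
t=lambda p:np.array([p[0]*.3+185,p[1]*.3+185,p[2]*.46667+190,p[3]*.46667+190])
b=lambda p:np.array([p[0]*.2375+130,p[1]*.2375+130,p[2]*.3833+105,p[3]*.3833+105])
for n,p,q in (('yel',(61,204,75,140),(563,703,65,122)),('nav',(338,467,14,80),(291,439,155,219)),('red',(530,687,160,237),(121,256,27,80))):
    f=lambda v:np.r_[ext(D,*v,.038)-t(p),ext(S,*v,.038)-b(q)]
    r=LS(f,[.5,0,.08]);print(n,r.x.round(4),r.fun.round(1))
for n,p,q in (('yel',(130,84),(634,72)),('nav',(406,19),(368,164)),('red',(620,174),(186,28))):
    o=np.r_[t([p[0],0,p[1],0])[::2],b([q[0],0,q[1],0])[::2]]
    r=LS(lambda v:np.r_[proj(D,v),proj(S,v)]-o,[.5,0,.1]);print(n,'tip',r.x.round(4),r.fun.round(1))
E
```

```text
yel [ 0.4494 -0.0623  0.0867] [-1.  -0.7 -1.3  1.  -1.3 -0.9 -1.3  1.8]
nav [ 0.6167 -0.103   0.0828] [-1.2 -0.4  1.7 -1.4 -1.2 -0.5 -1.8  1.6]
red [ 0.5614 -0.2882  0.0853] [-1.2 -0.3 -1.6  1.6 -1.4 -0.6 -1.6  1.6]
yel tip [ 0.4492 -0.0619  0.1089] [-0.8 -0.1 -1.   0.2]
nav tip [ 0.6174 -0.0997  0.1095] [-1.5 -0.  -1.7 -0. ]
red tip [ 0.5593 -0.2891  0.1109] [-1.2  0.1 -1.7 -0.3]
```

All three disc tops are at about 85 mm and the spout tips at 109–111 mm, against 85 and 111 expected. All lids are centred and the gripper is clear. Handing in.

```bash
python3 -c "
from bench import *
print(close_job())"
```

```text
the job is handed in; nothing more can be done
None
```

All three sippy lids (navy, yellow, red) are on the cups of their own colour, spout up and released. The job was handed in at about 20 s of the 83 s allowed.

- **Lid heights:** in the last check the disc tops measured 83–87 mm (85 expected) and the spout tips 109–111 mm (111 expected). That agrees within measuring error. Each lid was centred on its cup to within about 4 mm by the disc fits and 3 mm by the spout tips.
- **Yellow lid:** while I was lowering it, it met the rim 8 mm early with 16.6 N, apparently because it had slid down in the grip. I eased off, found the lid and cup still lined up, and lowered it again before letting go. It then measured seated, and the cup had not moved.
- **Everything else:** nothing I did touched the pot lid, sugar pot, strainer or look-alike cups. In the last pictures they looked undisturbed, but I did not re-measure them. The pot lid and strainer were only partly in view.

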